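# Lock the dust extractor's filter cover with its T-bolt

## Task

The filter in the bench dust extractor has been changed and its blue cover is back on; fasten it. Take the red-handled T-bolt from the wooden block, feel its head down through the opening in the cover and the slot of the bridge bar beneath (the bar may sit a little to one side), press the collar down against the foam gasket, give the bolt a quarter turn and ease off so that the head springs up into the groove across the underside of the bar and the cover stays pulled down when you let go. Be gentle: never lean on the machine, through the bolt or directly, with more than about 3.5 kg (35 N), and leave the polishing bar, the jar and the hammer where they are.

Things in the scene. Friction and masses are not known exactly. Their poses are not given: they have to be found in the camera images.
- extractor: White sheet-steel bench dust extractor, fixed on the bench, 300 mm (x) by 260 mm (y), flat deck 180 mm above the bench. Origin: centre of its underside; z up; intake mouth and visor on its -x side. The blue filter cover lies centred on the deck; a steel bridge bar runs along x beneath the cover and shows through its opening.
- bay (a point): Middle of the filter bay, level with the deck and with the bridge bar's top face (180 mm). The bar's through slot is 40 mm long (x) and 12.4 mm wide, centred here in x but shifted in y by an unknown 0 to 8 mm either way: the bar sits stiffly (40 N to shift) where it was left in its brackets. Bar 52 mm wide (y), 8.5 mm thick, free space below. Axes as the extractor's.
- groove (a point): 6 mm under point bay: ceiling height of the cross groove in the bar's underside, which runs along y, 14 mm wide (x), 2.5 mm deep (the bar is 6 mm thick there). The T-head locks by springing up into this groove when turned across the slot. It shifts in y with the bar.
- opening (a point): Centre of the opening in the blue filter cover, on its top face, 196 mm above the bench until pressed. Opening 46 mm (extractor x) by 34 mm (y). The cover is 166 by 130 mm, 6 mm thick, on a foam gasket: it only sinks straight down. Axes as the extractor's.
- cover (a joint): How far the cover is pressed down, m: 0 free, 0.008 hard stop. It starts to sink at about 4.5 N and needs 1 N more per mm (12.5 N at 8 mm), and a little extra when moved fast (damped foam). With the T-bolt locked it stays at about 0.0025; the head can turn under the bar only while the cover is pressed 0.005 or more.
- tbolt: T-bolt, loose, about 140 g, standing in the wooden block. Origin: centre of the underside of its steel collar (60 mm across, 5 mm thick); z up. Red wing handle 46 mm long (x), 14 mm thick (y), from 9 to 45 mm above the origin. Below: 9 mm round shank, then from 19.5 to 27.5 mm below the origin the T-head, 30 mm (x) by 10 mm (y), parallel to the handle. Locks turned either way.
- block: Wooden tool block fixed on the bench, 80 mm (x) by 150 mm (y), 60 mm high. Origin: centre of its underside. The T-bolt stands in a 36 by 16 mm slot (long side along the block's y) centred at y = +30 mm, its collar on the block's top; a few burrs stand 19 mm high at y = -35 to -55 mm.
- compound_bar: Green polishing-compound bar, 85 by 36 by 26 mm, lying on the extractor's deck beside the cover. Origin: centre of its underside. To be left alone.
- jar: Small jar with a brass lid, 56 mm across and 56 mm high, standing on the bench near the block. Origin: centre of its underside. To be left alone.
- hammer: Chasing hammer, 200 mm long, lying on the bench near the block. To be left alone.
Not all that is in view belongs to the job. What is shaped like the tbolt but orange or purple is not meant.

How it is judged:
On the way, in this order (a step that is already met when the one before it is completed fails the run):
1. the T-head has passed through the slot of the bridge bar, still in line with it (z of tbolt in the frame of extractor below 0.2 m and horizontal distance between tbolt and opening below 0.013 m and angle between the x axis of tbolt and the x axis of extractor, either way round below 0.3 rad), for 0.05 s.
2. pressed down against the gasket, the bolt has been turned a quarter turn under the bar (z of tbolt in the frame of extractor below 0.1955 m and value of joint cover above 0.001 m and angle between the x axis of tbolt and the y axis of extractor, either way round below 0.3 rad), for 0.05 s.
At the end, for the whole second after the job is handed in: T-bolt released, at rest, upright (0.12 rad), within 13 mm of the opening's centre, turned across the slot (within 0.25 rad), its head up in the cross groove so that the cover stays pulled down 1.2 to 4.2 mm; polishing bar, jar and hammer within 20 mm of their starts (angle between the x axis of tbolt and the y axis of extractor, either way round below 0.25 rad and horizontal distance between tbolt and opening below 0.013 m and angle between tbolt's own z axis and vertical below 0.12 rad and value of joint cover between 0.0012 and 0.0042 m and linear speed of tbolt below 0.01 m/s and distance of each of compound_bar, jar, hammer from where it was at the start of the episode below 0.02 m); the robot touches nothing.
It fails at once if the bolt pressed on the extractor (cover or bridge bar) with more than 35 N (contact force between tbolt and extractor above 35 N).
It fails at once if the robot itself pushed on the extractor with more than 35 N (contact force between any of the fingers, the arm and extractor above 35 N).
It fails at once if the polishing bar, the jar or the hammer moved by more than 20 mm (distance of any of compound_bar, jar, hammer from where it was at the start of the episode above 0.02 m).
It also fails if it takes over 70 s, if anything falls off the work surface, if the arm or the gripper's body presses on something with over 40 N, if the wrist force passes 120 N, or if a joint passes its speed limit or range.

## Robot

A 6-joint arm with a two-finger parallel gripper is mounted at the origin on the work surface. World frame = base frame: x ahead of the robot, y to its left, z up, the work surface at z = 0. Lengths are in m, angles in rad, forces in N, time in s.
With the tool pointing down it reaches from about 0.375 to 0.9 m from the base axis. Payload 3.1 kg.
Tool frame: the origin (TCP) lies on the centre line of the jaws, within the pads' length; the fingertips stand 8 mm ahead of it and the grasp point (between the pads) lies 11 mm behind it; z points along the fingers, y is the line along which they close (so a half turn about z gives the same grasp; the last joint's range is limited). The gripper opens to 85 mm and grips with 20 to 120 N. Pads are 22 mm wide; open, the fingers measure 114 mm over their backs; the gripper's body (76 mm by 85 mm) begins 54 mm behind the grasp point. The pads swing forward as they close: fully open they stand 13 mm farther back than shut.
Start: joints at [-1.315, 0.527, 1.433, -0, 1.181, -0.178], TCP at [0.263, -0.567, 0.239] pointing down, gripper open.
Joint ranges: [-3.08, 3.08], [-0.75, 2.2], [0.22, 2.44], [-1.43, 4.57], [0, 2.65], [-2.85, 2.85]. Speed limits (rad/s): [2.79, 2.79, 3.14, 3.14, 3.14, 3.14].

## Interface

Orientations are given as a unit quaternion [x, y, z, w].
In Python, from station import * gives the robot as it stands.
- The arm moves only by the tool play_rows, never from a script. Its argument "rows" is a list of rows, each a list of 3 entries, a list of its own where there are three numbers: the turn, a rotation vector about the tool's x, y, z in degrees, then the shift along the tool's x, y, z in mm, then the closure, from 0 (fully open) to 1 (shut). In form: [[[ax, ay, az], [dx, dy, dz], jaw], ...]. A call has 1 to 12 rows; each row shifts and turns the commanded pose from where the row before left it, along the tool's axes as they then stand; what a row does not reach is not made up. A row lasts 1/12 s, in which the tool goes at most 41.7 mm and 7.16 degrees, less where a joint would pass 70% of its speed; a pose out of reach is approached as far as the arm can. A call with a gripper value outside its range is refused whole. The fingers move at their own pace and stop on an object; "grip_force" is the grip in N (left out, the last holds). Time passes only in rows, so rows that do not move let the fingers close. It gives the time, the measured TCP pose, the force, the opening and the grip force at its end, in the units of the state.
- sense(): the state, without advancing time (a new reading comes with each control period).
- snapshot(name): name is "scene" or "top" or "wrist"; returns (picture, depth): 400x640x3 uint8, red, green, blue; 400x640 float32, m along the optical axis (not along the pixel's ray), 0 where there is no reading.
- get_calibration(name): a dict with "vfov" (degrees; the focal length in pixels is half the picture's height over the tangent of half this angle, whatever the lens; pixels are square), "cx", "cy" (the principal point, pixels), "xyz" and "attitude" of the camera in the world. Camera axes: x right, y down, z forward; pixel columns grow to the right and rows downward; lengths in m; the calibration is good to about 2 mm. The wrist camera is an equidistant fisheye: a pixel r from the principal point sees the ray r / f radians off the axis. A picture is of the moment at which its call begins: read the wrist's pose just before it. get_calibration takes no time and is no camera call; for the wrist camera it gives the pose at the moment of the call.
- sign_off(): hands the job in; it is judged then, once.
The state is a dict: "t": time; "q": joint angles; "qd": joint speeds; "tau": joint torques, N m; "tcp_pos": TCP position; "tool_rot": TCP orientation; "force": force on the tool from outside, world axes, zero at the start; "ft_torque": the same for the moment, N m; "finger_gap": opening from 0.0 (shut) to 1.0 (fully open); "gripper_force": force on a finger pad.
Only numpy, scipy, OpenCV 4.12 (cv2) and the standard library are available. Lean on these libraries where they do the work, as an engineer would, in place of code of your own. Each camera call takes 0.05 s, during which the arm holds its last target. There are 200 camera calls.

## Working session

There is one attempt and no reset: what is moved stays moved. The work goes in short steps, Python scripts to look and compute and a tool call to move; the robot and the scene stay as the last step left them, time stands still between calls to the robot, and variables do not carry over. Pictures are saved under pics/ and viewed, at most 10 in all, crops included, and the job is handed in when it is done.

Besides the shell and the picture viewer there is one more tool, called as name([rows], argument=value, ...), one row to a line, values as JSON. play_rows: Moves the arm, as the interface text tells. Its arguments: {"type":"object","properties":{"rows":{"type":"array","items":{"type":"array"}},"grip_force":{"type":"number"}},"required":["rows"]}

```bash
mkdir -p pics; ls
cat > h.py <<'E'
from station import *
import numpy as np, cv2
from scipy.spatial.transform import Rotation as R
def cam(n):
    c=get_calibration(n); return c
def world(c,u,v,d):
    f=200/np.tan(np.radians(c["vfov"])/2)
    p=np.array([(u-c["cx"])/f*d,(v-c["cy"])/f*d,d])
    A=np.array(c["attitude"]); M=R.from_quat(A).as_matrix() if A.size==4 else A.reshape(3,3)
    return M@p+np.array(c["xyz"])
E
python3 - <<'E'
from h import *
for n in("scene","top"):
    p,d=snapshot(n); cv2.imwrite(f"pics/{n}.png",p[:,:,::-1]); np.save(n+"d.npy",d); print(n,get_calibration(n))
print(sense())
E
```

```text
pics
scene {'vfov': 54.66583522513561, 'cx': 317.02389022291044, 'cy': 197.82190287654655, 'xyz': array([ 1.25143264, -0.0138462 ,  0.91966325]), 'attitude': array([ 0.69353658,  0.62470906, -0.24576839, -0.26142589])}
top {'vfov': 49.268234125145455, 'cx': 313.8106176525336, 'cy': 186.83562126965788, 'xyz': array([0.49977832, 0.03175683, 1.15180721]), 'attitude': array([ 0.70730807, -0.70621006,  0.01970439, -0.02437991])}
{'t': 0.1, 'q': array([-1.31452869e+00,  5.28355367e-01,  1.43376409e+00,  2.04024135e-05,
        1.18140359e+00, -1.78481246e-01]), 'qd': array([-0.00094465, -0.00092652, -0.00198397,  0.00081816, -0.00065182,
       -0.00068595]), 'tau': array([-3.85066651e-04, -4.43304527e+01, -1.78586680e+01, -2.45695792e-04,
        3.86085041e-03, -4.28562188e-06]), 'tcp_pos': array([ 0.26312152, -0.56622955,  0.23844562]), 'tool_rot': array([ 9.76467442e-01,  2.15662705e-01, -2.81034464e-05, -9.64833428e-04]), 'force': array([0.05768024, 0.20588419, 0.35146782]), 'ft_torque': array([ 0.03312859, -0.02512257,  0.02235677]), 'gripper_force': 0.0, 'finger_gap': 0.9977012685323581}
```

View pics/top.png

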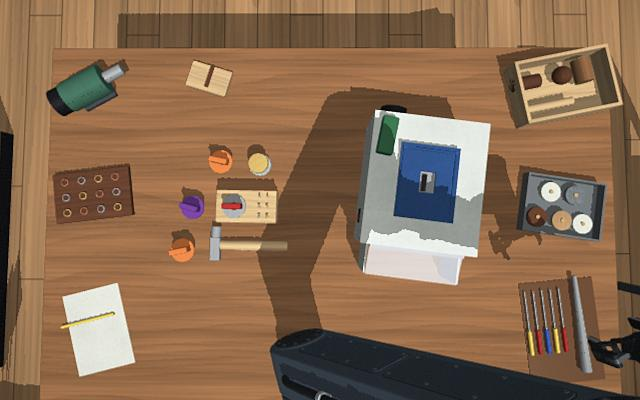

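View pics/scene.png

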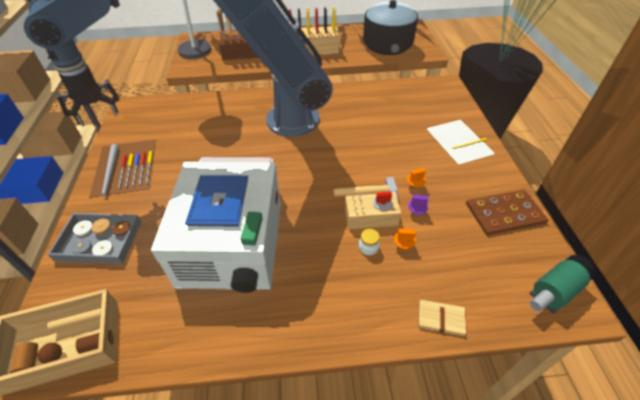

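Top view: the extractor is at ~(428,190), with its visor at the bottom (-x) and the cover opening at ~(427,181). Candidates for the bolt are orange (220,160), purple (192,206), orange (182,249) and red (231,206). The red one, standing in the wooden block, fits the description. I'll confirm it in an enlarged crop.

Run:
```python
from h import *
im=cv2.imread("pics/top.png")
a=cv2.resize(im[170:270,170:300],None,fx=4,fy=4,interpolation=cv2.INTER_CUBIC)
b=cv2.resize(im[130:230,380:480],None,fx=4,fy=4,interpolation=cv2.INTER_CUBIC)
cv2.imwrite("pics/crop.png",np.hstack([a[:, :400],b]))
c=get_calibration("top"); d=np.load("topd.npy")
# red handle
hsv=cv2.cvtColor(im,cv2.COLOR_BGR2HSV)
roi=np.zeros(im.shape[:2],bool); roi[185:225,210:250]=1
m=roi&((hsv[...,0]<6)|(hsv[...,0]>174))&(hsv[...,1]>150)&(hsv[...,2]>80)
P=np.array([world(c,u,v,d[v,u]) for v,u in zip(*np.nonzero(m))]); print("red",len(P),P.mean(0),P[:,2].max())
r=cv2.minAreaRect(P[P[:,2]>0.09][:,:2].astype(np.float32)*1000); print(r)
# cover
roi[:]=0; roi[130:230,385:470]=1
m=roi&(abs(hsv[...,0].astype(int)-111)<12)&(hsv[...,1]>120)
P=np.array([world(c,u,v,d[v,u]) for v,u in zip(*np.nonzero(m))]); print("blue",len(P),np.median(P,0))
P=P[(abs(P[:,2]-np.median(P[:,2]))<.008)]
print(cv2.minAreaRect(P[:,:2].astype(np.float32)*1000))
# wood block corners / top of extractor
for n,(u,v) in dict(bl=(219,192),br=(274,193),bb=(274,220),blb=(219,220),mid=(255,205)).items(): print(n,world(c,u,v,d[v,u]))
print(world(c,427,181,d[181,427]),world(c,480,200,d[200,480]))
print(world(c,259,162,d[162,259]),world(c,387,135,d[135,387]))
```

```text
red 114 [0.51917189 0.23173432 0.12938198] 1.1518072138350215
((514.2003173828125, 145.85830688476562), (229.5736083984375, 14.30049991607666), 86.36070251464844)
blue 4035 [ 0.57027275 -0.21000568  0.19592198]
((570.876953125, -210.55227661132812), (129.790283203125, 164.6797332763672), 83.26375579833984)
bl [0.55463021 0.27697731 0.06005769]
br [0.55231291 0.13882573 0.06014017]
bb [0.48482182 0.1382294  0.06109706]
blb [0.48452452 0.27636755 0.05798196]
mid [0.52220576 0.18644929 0.05837384]
[ 0.57368244 -0.2137237   0.18196802] [0.49977832 0.03175683 1.15180721]
[0.63133266 0.1782234  0.05257466] [ 0.67255426 -0.12172756  0.20629081]
```

View pics/crop.png

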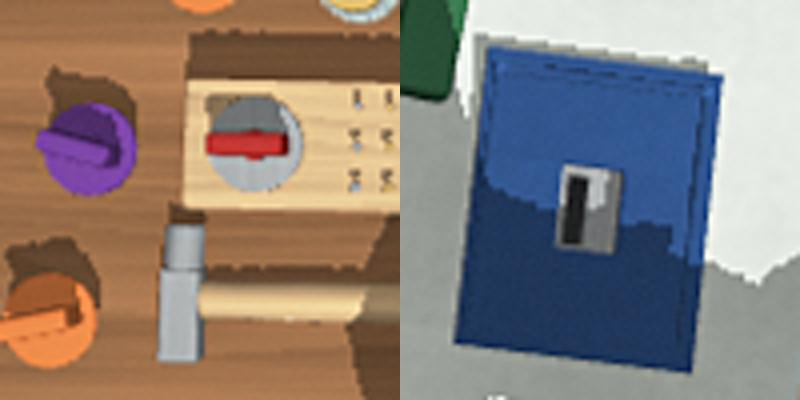

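Confirmed: the red bolt stands in the block slot. Collar centre is at crop (256,144) and handle top at (247,143). The bridge slot at crop (576,211) is off to +y within the opening at (589,209).

```bash
cat >> h.py <<'E'
def atz(c,u,v,z):
    o=np.array(c["xyz"]); r=world(c,u,v,1.)-o; return o+r*(z-o[2])/r[2]
def yaw(s): 
    x=R.from_quat(s["tool_rot"]).as_matrix()[:,0]; return np.degrees(np.arctan2(x[1],x[0]))
def fish(c,u,v,z):
    f=200/np.tan(np.radians(c["vfov"])/2); q=np.array([u-c["cx"],v-c["cy"]]); r=np.hypot(*q); t=r/f
    ray=np.array([*(np.sin(t)*q/max(r,1e-9)),np.cos(t)])
    ray=R.from_quat(c["attitude"]).apply(ray); o=np.array(c["xyz"]); return o+ray*(z-o[2])/ray[2]
def tomove(s,p): # world displacement to p in tool axes mm
    return R.from_quat(s["tool_rot"]).inv().apply(np.array(p)-s["tcp_pos"])*1000
E
python3 - <<'E'
from h import *
c=get_calibration("top")
print("collar",atz(c,234,206,.065),"handle",atz(c,231.8,205.8,.105))
print("opening",atz(c,427.3,182.3,.196),"slot",atz(c,424,182.75,.180))
s=sense();print(yaw(s),tomove(s,(.517,.236,.239)),tomove(s,(.517,.236,.2)))
E
```

```text
collar [0.51949363 0.23788432 0.065     ] handle [0.51923922 0.23559337 0.105     ]
opening [ 0.56975452 -0.21078778  0.196     ] slot [ 0.56991032 -0.2074864   0.18      ]
24.908811422174136 [ 568.14194904 -620.67775913    0.8279201 ] [ 568.1278594  -620.60380036   39.82784743]
```

play_rows([
  [[0, 0, 0], [23.7, -25.9, -4], 0],
  [[0, 0, 0], [23.7, -25.9, -4], 0],
  [[0, 0, 0], [23.7, -25.9, -4], 0],
  [[0, 0, 0], [23.7, -25.9, -4], 0],
  [[0, 0, 0], [23.7, -25.9, -4], 0],
  [[0, 0, 0], [23.7, -25.9, -4], 0],
  [[0, 0, 0], [23.7, -25.9, -4], 0],
  [[0, 0, 0], [23.7, -25.9, -4], 0],
  [[0, 0, 0], [23.7, -25.9, -4], 0],
  [[0, 0, 0], [23.7, -25.9, -4], 0],
  [[0, 0, 0], [23.7, -25.9, 0], 0],
  [[0, 0, 0], [23.7, -25.9, 0], 0],
])

```text
t: 1.1
tcp_pos: [0.3904, -0.1634, 0.2795]
tool_rot: [0.977, 0.215, 0.0, 0.0]
force: [0.4, 0.4, -0.9]
finger_gap: 1.003
gripper_force: 0.0
```

play_rows([
  [[0, 0, 0], [23.7, -25.9, 0], 0],
  [[0, 0, 0], [23.7, -25.9, 0], 0],
  [[0, 0, 0], [23.7, -25.9, 0], 0],
  [[0, 0, 0], [23.7, -25.9, 0], 0],
  [[0, 0, 0], [23.7, -25.9, 0], 0],
  [[0, 0, 0], [23.7, -25.9, 0], 0],
  [[0, 0, 0], [23.7, -25.9, 0], 0],
  [[0, 0, 0], [23.7, -25.9, 0], 0],
  [[0, 0, 0], [23.7, -25.9, 0], 0],
  [[0, 0, 0], [23.7, -25.9, 0], 0],
  [[0, 0, 0], [23.7, -25.9, 0], 0],
  [[0, 0, 0], [23.7, -25.9, 0], 0],
])

```text
t: 2.1
tcp_pos: [0.5172, 0.2383, 0.2789]
tool_rot: [0.976, 0.216, -0.0, 0.0]
force: [-0.3, -0.1, -0.4]
finger_gap: 1.0
gripper_force: 0.0
```

play_rows([
  [[0, 0, -6.5], [0, 0, 8], 0],
  [[0, 0, -6.5], [0, 0, 8], 0],
  [[0, 0, -6.5], [0, 0, 8], 0],
  [[0, 0, -6.5], [0, 0, 8], 0],
  [[0, 0, -6.5], [0, 0, 8], 0],
  [[0, 0, -6.5], [0, 0, 8], 0],
  [[0, 0, -6.5], [0, 0, 8], 0],
  [[0, 0, -6.5], [0, 0, 8], 0],
  [[0, 0, -6.5], [0, 0, 8], 0],
  [[0, 0, -6.5], [0, 0, 8], 0],
  [[0, 0, 0], [0, 0, 0], 0],
  [[0, 0, 0], [0, 0, 0], 0],
])

```text
t: 3.1
tcp_pos: [0.5168, 0.2364, 0.1987]
tool_rot: [0.709, 0.706, -0.001, -0.001]
force: [-0.0, 0.0, -0.5]
finger_gap: 1.002
gripper_force: 0.0
```

Run:
```python
from h import *
s=sense();print(s["t"],s["q"],s["tcp_pos"],yaw(s),tomove(s,(.519,.237,.08)),s["force"])
c=get_calibration("wrist");p,d=snapshot("wrist");print(c)
cv2.imwrite("pics/w1.png",p[:,:,::-1]); np.save("w1d.npy",d)
```

```text
3.1 [2.32401768e-01 5.03200100e-01 1.61732884e+00 2.89826711e-05
 1.02294657e+00 2.36871152e-01] [0.51683313 0.23639705 0.19867802] 89.74307890326754 [  0.66224253   2.38204446 118.67358003] [-0.02517809  0.04309098 -0.49627595]
{'vfov': 65.70646984690485, 'cx': 315.8716891115545, 'cy': 196.18510901883033, 'xyz': array([0.51784251, 0.32058096, 0.33343763]), 'attitude': array([ 0.98622995, -0.0018009 , -0.00107979,  0.16536647])}
```

View pics/w1.png

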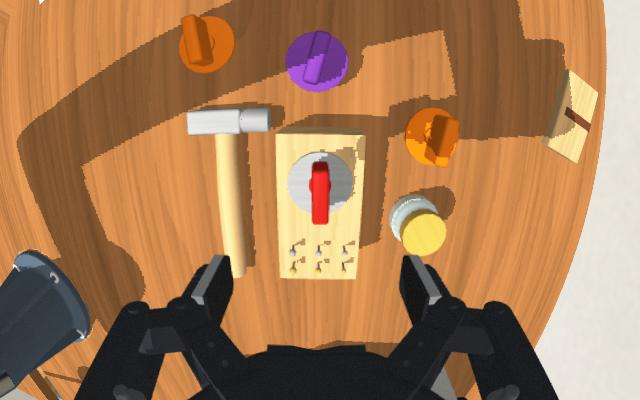

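The wrist view shows the red bolt with its collar centred at ~(320,184) and its handle along the column at u≈320. The block spans u 277-363.

Run:
```python
from h import *
import json
c={'vfov': 65.70646984690485, 'cx': 315.8716891115545, 'cy': 196.18510901883033, 'xyz': [0.51784251, 0.32058096, 0.33343763], 'attitude':[ 0.98622995, -0.0018009 , -0.00107979,  0.16536647]}
print("collar",fish(c,320,183.5,.065))
im=cv2.imread("pics/w1.png");hsv=cv2.cvtColor(im,cv2.COLOR_BGR2HSV);d=np.load("w1d.npy")
m=((hsv[...,0]<4)|(hsv[...,0]>175))&(hsv[...,1]>200)&(hsv[...,2]>120); m[:140]=0;m[240:]=0;m[:,:300]=0;m[:,340:]=0
f=200/np.tan(np.radians(c["vfov"])/2);P=[]
for v,u in zip(*np.nonzero(m)):
    q=np.array([u-c["cx"],v-c["cy"]]);r=np.hypot(*q);t=r/f
    ray=np.array([*(np.tan(t)*q/r),1])*d[v,u]
    P.append(R.from_quat(c["attitude"]).apply(ray)+c["xyz"])
P=np.array(P);T=P[abs(P[:,2]-.105)<.004];print(len(P),len(T),P[:,2].min(),P[:,2].max())
print(cv2.minAreaRect(T[:,:2].astype(np.float32)*1000),T.mean(0))
```

```text
collar [0.52085069 0.24008419 0.065     ]
875 857 0.0693778659762373 0.33343763
((520.4212646484375, 240.34002685546875), (44.199378967285156, 14.11852741241455), 89.72369384765625) [0.520289   0.24185416 0.10490061]
```

play_rows([
  [[0, 0, 0], [2.7, 3.2, 15], 0],
  [[0, 0, 0], [0, 0, 20], 0],
  [[0, 0, 0], [0, 0, 20], 0],
  [[0, 0, 0], [0, 0, 20], 0],
  [[0, 0, 0], [0, 0, 20], 0],
  [[0, 0, 0], [0, 0, 15], 0],
  [[0, 0, 0], [0, 0, 8], 0],
  [[0, 0, 0], [0, 0, 0], 0.5],
  [[0, 0, 0], [0, 0, 0], 0.7],
  [[0, 0, 0], [0, 0, 0], 1],
  [[0, 0, 0], [0, 0, 0], 1],
  [[0, 0, 0], [0, 0, 0], 1],
], grip_force=80)

```text
t: 4.15
tcp_pos: [0.5212, 0.2394, 0.0824]
tool_rot: [0.708, 0.707, 0.001, 0.001]
force: [-1.1, -0.5, 0.3]
finger_gap: 0.298
gripper_force: 0.0
```

play_rows([
  [[0, 0, 0], [0, 0, 0], 1],
  [[0, 0, 0], [0, 0, 0], 1],
  [[0, 0, 0], [0, 0, 0], 1],
  [[0, 0, 0], [0, 0, 0], 1],
])

```text
t: 4.48
tcp_pos: [0.5212, 0.2394, 0.0824]
tool_rot: [0.708, 0.707, 0.001, 0.0]
force: [-0.8, 0.3, 5.5]
finger_gap: 0.152
gripper_force: 79.2
```

play_rows([
  [[0, 0, 0], [0, 0, -5], 1],
  [[0, 0, 0], [0, 0, -15], 1],
  [[0, 0, 0], [0, 0, -20], 1],
  [[0, 0, 0], [0, 0, -25], 1],
  [[0, 0, 0], [0, 0, -25], 1],
  [[0, 0, 0], [0, 0, -25], 1],
  [[0, 0, 0], [0, 0, -25], 1],
  [[0, 0, 0], [0, 0, -25], 1],
  [[0, 0, 0], [0, 0, -25], 1],
  [[0, 0, 0], [0, 0, -20], 1],
  [[0, 0, 0], [0, 0, -5], 1],
  [[0, 0, 0], [0, 0, 0], 1],
])

```text
t: 5.48
tcp_pos: [0.521, 0.2394, 0.2977]
tool_rot: [0.708, 0.707, 0.001, 0.001]
force: [0.0, -0.3, -1.2]
finger_gap: 0.151
gripper_force: 78.2
```

Run:
```python
from h import *
s=sense();print(s["t"],s["tcp_pos"],yaw(s),tomove(s,(.5698,-.209,.295)),s["force"],s["finger_gap"],s["gripper_force"])
c=get_calibration("wrist");p,d=snapshot("wrist");print(c)
cv2.imwrite("pics/w2.png",p[100:400,:,::-1][:,150:490]); np.save("w2d.npy",d)
```

```text
5.4833 [0.52104932 0.23938425 0.29770326] 89.9105330884012 [-448.30946899   49.44311042    2.52488922] [ 0.00458204 -0.2778888  -1.18009232] 0.15141417010960528 78.22674036026001
{'vfov': 65.70646984690485, 'cx': 315.8716891115545, 'cy': 196.18510901883033, 'xyz': array([0.52114601, 0.3234039 , 0.43255057]), 'attitude': array([ 9.86327796e-01, -7.60238782e-04,  1.59054092e-03,  1.64785834e-01])}
```

View pics/w2.png

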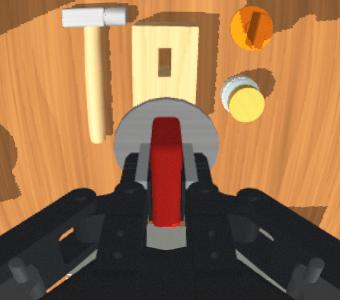

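play_rows([
  [[0, 0, 0], [-20, -2.6, 0], 1],
  [[0, 0, 0], [-36, -2.6, 0], 1],
  [[0, 0, 0], [-40, -2.6, 0], 1],
  [[0, 0, 0], [-40, -2.6, 0], 1],
  [[0, 0, 0], [-40, -2.6, 0], 1],
  [[0, 0, 0], [-40, -2.6, 0], 1],
  [[0, 0, 0], [-40, -2.6, 0], 1],
  [[0, 0, 0], [-40, -2.6, 0], 1],
  [[0, 0, 0], [-40, -2.6, 0], 1],
  [[0, 0, 0], [-40, -2.6, 0], 1],
  [[0, 0, 0], [-40, -2.6, 0], 1],
  [[0, 0, 0], [-23, -2.6, 0], 1],
])

```text
t: 6.53
tcp_pos: [0.4874, -0.2033, 0.294]
tool_rot: [0.709, 0.706, -0.001, -0.001]
force: [0.3, -0.7, -1.3]
finger_gap: 0.15
gripper_force: 78.1
```

play_rows([
  [[0, 0, 6.9], [0, 0, 0], 1],
  [[0, 0, 6.9], [0, 0, 0], 1],
  [[0, 0, 6.9], [0, 0, 0], 1],
  [[0, 0, 6.9], [0, 0, 0], 1],
  [[0, 0, 6.9], [0, 0, 0], 1],
  [[0, 0, 6.9], [0, 0, 0], 1],
  [[0, 0, 6.9], [0, 0, 0], 1],
  [[0, 0, 6.9], [0, 0, 0], 1],
  [[0, 0, 6.9], [0, 0, 0], 1],
  [[0, 0, 6.9], [0, 0, 0], 1],
  [[0, 0, 6.9], [0, 0, 0], 1],
  [[0, 0, 6.9], [0, 0, 0], 1],
])

```text
t: 7.53
tcp_pos: [0.4874, -0.1989, 0.2938]
tool_rot: [0.998, 0.059, -0.002, -0.002]
force: [0.1, -0.8, -1.9]
finger_gap: 0.149
gripper_force: 78.2
```

play_rows([
  [[0, 0, 6.9], [0, 0, 0], 1],
  [[0, 0, 6.9], [0, 0, 0], 1],
  [[0, 0, 0], [0, 0, 0], 1],
  [[0, 0, 0], [0, 0, 0], 1],
])

```text
t: 7.87
tcp_pos: [0.4878, -0.1991, 0.2945]
tool_rot: [0.998, -0.057, -0.002, -0.001]
force: [-0.2, 0.2, -1.1]
finger_gap: 0.149
gripper_force: 78.1
```

Run:
```python
from h import *
s=sense();print(s["t"],s["q"],s["tcp_pos"],yaw(s),tomove(s,(.5698,-.209,.295)),s["force"],s["finger_gap"],s["gripper_force"])
c=get_calibration("wrist");p,d=snapshot("wrist");print(c)
np.save("w3d.npy",d);cv2.imwrite("pics/w3full.png",p[:,:,::-1])
cv2.imwrite("pics/w3.png",cv2.resize(p[60:340,130:510,::-1],None,fx=2,fy=2,interpolation=cv2.INTER_CUBIC))
c2={'vfov': 65.70646984690485, 'cx': 315.8716891115545, 'cy': 196.18510901883033, 'xyz':[0.52114601, 0.3234039 , 0.43255057], 'attitude': [ 9.86327796e-01, -7.60238782e-04,  1.59054092e-03,  1.64785834e-01]}
print("arc",fish(c2,316,198,.2803),"slot",fish(c2,314,162,.06), "sides",fish(c2,265,240,.2803),fish(c2,367,240,.2803))
```

```text
7.8667 [-5.99896467e-01  3.31630640e-01  1.60599650e+00  1.33713052e-05
  1.20795689e+00  1.08462453e+00] [ 0.48775285 -0.19912996  0.29446829] -6.516027592490365 [82.63481515  0.49393311 -0.82376731] [-0.22862238  0.15199485 -1.14116648] 0.14931413122565518 78.1496250629425
{'vfov': 65.70646984690485, 'cx': 315.8716891115545, 'cy': 196.18510901883033, 'xyz': array([ 0.57193572, -0.20872343,  0.42894666]), 'attitude': array([-0.65675514,  0.7355118 ,  0.12456176, -0.11036055])}
arc [0.52167667 0.27006984 0.2803    ] slot [0.52002397 0.23982267 0.06      ] sides [0.49334022 0.24540579 0.2803    ] [0.55001226 0.24524953 0.2803    ]
```

View pics/w3.png

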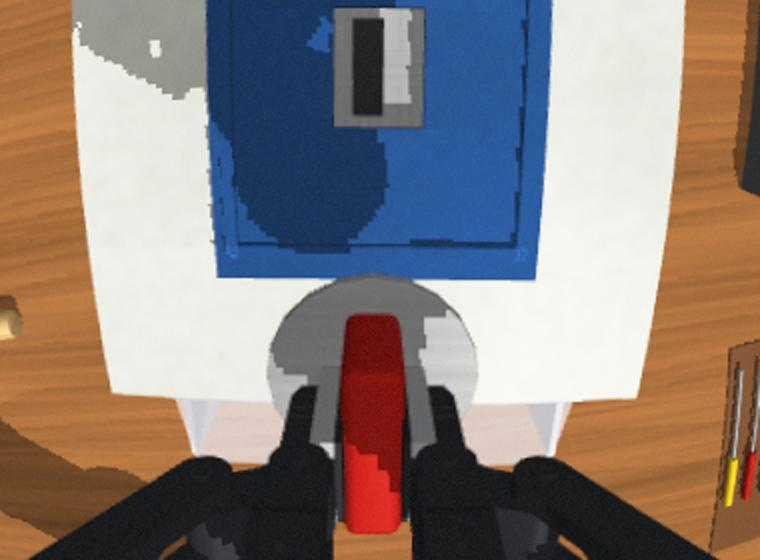

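Run:
```python
from h import *
c={'vfov': 65.70646984690485, 'cx': 315.8716891115545, 'cy': 196.18510901883033, 'xyz': [ 0.57193572, -0.20872343,  0.42894666], 'attitude':[-0.65675514,  0.7355118 ,  0.12456176, -0.11036055]}
g=lambda u,v,z:fish(c,u/2+130-.25,v/2+60-.25,z)
for n,pts,z in (("open",[(334,8),(423,8),(425,128),(334,128)],.196),("slot",[(353,18),(384,18),(382,115),(352,115)],.180),("cover",[(218,278),(536,280)],.196)):
    Q=np.array([g(u,v,z) for u,v in pts]); print(n,Q.round(4)[:,:2].tolist(),Q.mean(0))
    if len(Q)==4: print(np.linalg.norm(Q[1]-Q[0]),np.linalg.norm(Q[2]-Q[1]),"yaw",np.degrees(np.arctan2(*((Q[0]+Q[1]-Q[2]-Q[3])[[1,0]]))))
p=np.array([.4878,-.1991]) # tool
a=np.radians(-6.6);ex=np.array([np.cos(a),np.sin(a)]);ey=np.array([-ex[1],ex[0]])
for n,z,uv in(("open",.196,(379,68)),("slot",.18,(367.75,66.5))):
    w=g(*uv,z)[:2]-p; print(n,"ext-frame from tool x,y mm",w@ex*1e3,w@ey*1e3)
# bolt collar as seen: sides at crop
cs=[g(268,365,.277),g(477,365,.277),g(372,274,.277)];print("collar ext y", [((q[:2]-p)@ex*1e3,(q[:2]-p)@ey*1e3) for q in cs])
```

```text
open [[0.5953, -0.197], [0.5917, -0.2294], [0.5465, -0.2255], [0.5503, -0.1915]] [ 0.57096866 -0.2108479   0.196     ]
0.03265708435846063 0.0453672256484219 yaw -5.94573881774068
slot [[0.592, -0.2031], [0.5906, -0.2152], [0.5518, -0.21], [0.5532, -0.1981]] [ 0.57188671 -0.20660791  0.18      ]
0.012149599340033342 0.03907737551123502 yaw -7.4036102766337235
cover [[0.4964, -0.1365], [0.4809, -0.2655]] [ 0.48868756 -0.20101917  0.196     ]
open ext-frame from tool x,y mm 83.84321004949834 -2.0901116648368623
slot ext-frame from tool x,y mm 84.37780543801642 2.1990197184090188
collar ext y [(np.float64(4.623217771786198), np.float64(29.217002271831586)), (np.float64(4.77385251029709), np.float64(-29.055597032734052)), (np.float64(31.580967330162288), np.float64(0.2626483909016615))]
```

play_rows([
  [[0, 0, 0.2], [13, -2.2, 0], 1],
  [[0, 0, 0], [20, 0, 0], 1],
  [[0, 0, 0], [20, 0, 0], 1],
  [[0, 0, 0], [20, 0, 0], 1],
  [[0, 0, 0], [10, 0, 10], 1],
  [[0, 0, 0], [0, 0, 15], 1],
  [[0, 0, 0], [0, 0, 15], 1],
  [[0, 0, 0], [0, 0, 12], 1],
  [[0, 0, 0], [0, 0, 6], 1],
  [[0, 0, 0], [0, 0, 0], 1],
  [[0, 0, 0], [0, 0, 0], 1],
])

```text
t: 8.83
tcp_pos: [0.5709, -0.2073, 0.2377]
tool_rot: [0.998, -0.06, -0.001, -0.0]
force: [-0.4, -0.9, -1.7]
finger_gap: 0.151
gripper_force: 78.1
```

Run:
```python
from h import *
s=sense();print(s["t"],s["tcp_pos"],yaw(s),tomove(s,(.4878,-.1991,.2299)),s["force"],s["ft_torque"])
# slot line in tool: want tool-frame pos of slot
a=np.radians(-6.6);ex=np.array([np.cos(a),np.sin(a)]);ey=np.array([-ex[1],ex[0]])
t=np.array([.4878,-.1991])+ex*.0832+ey*.0022
print(tomove(s,(*t,.2299)))
```

```text
8.8333 [ 0.57091415 -0.20733856  0.23769991] -6.859447188394474 [-83.49284735   1.75116233   7.90899365] [-0.38631823 -0.86099143 -1.68072726] [-0.03949361 -0.01475383 -0.01104462]
[-0.30373453 -0.82561689  7.80074756]
```

play_rows([
  [[0, 0, 0], [0, -0.8, 1.5], 1],
  [[0, 0, 0], [0, 0, 1.5], 1],
  [[0, 0, 0], [0, 0, 1.5], 1],
  [[0, 0, 0], [0, 0, 1.5], 1],
  [[0, 0, 0], [0, 0, 1], 1],
  [[0, 0, 0], [0, 0, 0.7], 1],
  [[0, 0, 0], [0, 0, 0.7], 1],
  [[0, 0, 0], [0, 0, 0], 1],
])

```text
t: 9.5
tcp_pos: [0.5714, -0.2066, 0.2298]
tool_rot: [0.998, -0.06, -0.0, -0.0]
force: [-0.2, -0.2, -0.7]
finger_gap: 0.151
gripper_force: 78.1
```

Run:
```python
from h import *
s=sense();print(s["t"],s["tcp_pos"],yaw(s),s["force"],s["ft_torque"])
```

```text
9.5 [ 0.57136686 -0.20661231  0.22977069] -6.885654038637833 [-0.2224482  -0.16464443 -0.67031471] [-0.02491414 -0.04145219  0.00939499]
```

play_rows([
  [[0, 0, 0], [0, 0, 0.7], 1],
  [[0, 0, 0], [0, 0, 0.7], 1],
  [[0, 0, 0], [0, 0, 0], 1],
])

```text
t: 9.75
tcp_pos: [0.5713, -0.2066, 0.2284]
tool_rot: [0.998, -0.06, -0.0, -0.0]
force: [-0.4, -0.1, -1.4]
finger_gap: 0.151
gripper_force: 78.1
```

Run:
```python
from h import *
s=sense();print(s["t"],s["tcp_pos"],yaw(s),s["force"],s["ft_torque"])
```

```text
9.75 [ 0.57134873 -0.20662056  0.2283553 ] -6.889863945535667 [-0.38656238 -0.07186797 -1.42134005] [ 0.00627464 -0.00983744 -0.04013994]
```

play_rows([
  [[0, 0, 0], [0, 0, 0.8], 1],
  [[0, 0, 0], [0, 0, 0.8], 1],
  [[0, 0, 0], [0, 0, 0.6], 1],
  [[0, 0, 0], [0, 0, 0], 1],
])

```text
t: 10.08
tcp_pos: [0.5713, -0.2066, 0.2261]
tool_rot: [0.998, -0.06, -0.0, -0.0]
force: [-0.5, 0.4, -2.0]
finger_gap: 0.152
gripper_force: 78.1
```

play_rows([
  [[0, 0, 0], [0, 0, 0.5], 1],
  [[0, 0, 0], [0, 0, 0], 1],
])

```text
t: 10.25
tcp_pos: [0.5714, -0.2066, 0.2257]
tool_rot: [0.998, -0.06, -0.0, -0.0]
force: [0.1, 0.6, -0.6]
finger_gap: 0.147
gripper_force: 78.1
```

play_rows([
  [[0, 0, 0], [0, 0, 1], 1],
  [[0, 0, 0], [0, 0, 1], 1],
  [[0, 0, 0], [0, 0, 1], 1],
  [[0, 0, 0], [0, 0, 1], 1],
  [[0, 0, 0], [0, 0, 1], 1],
  [[0, 0, 0], [0, 0, 1], 1],
  [[0, 0, 0], [0, 0, 0], 1],
])

```text
t: 10.83
tcp_pos: [0.5713, -0.2066, 0.2195]
tool_rot: [0.998, -0.06, -0.0, -0.0]
force: [0.4, -0.5, -2.0]
finger_gap: 0.156
gripper_force: 78.1
```

play_rows([
  [[0, 0, 0], [0, 0, 0.7], 1],
  [[0, 0, 0], [0, 0, 0.7], 1],
  [[0, 0, 0], [0, 0, 0], 1],
])

```text
t: 11.08
tcp_pos: [0.5715, -0.2067, 0.2185]
tool_rot: [0.998, -0.06, 0.0, 0.0]
force: [-0.1, -0.3, -1.3]
finger_gap: 0.15
gripper_force: 78.4
```

play_rows([
  [[0, 0, 0], [0, 0, 0.7], 1],
  [[0, 0, 0], [0, 0, 0.7], 1],
  [[0, 0, 0], [0, 0, 0], 1],
  [[0, 0, 0], [0, 0, 0], 1],
])

```text
t: 11.42
tcp_pos: [0.5715, -0.2067, 0.2176]
tool_rot: [0.998, -0.06, 0.0, 0.0]
force: [-1.1, 0.7, 4.4]
finger_gap: 0.151
gripper_force: 78.8
```

play_rows([
  [[0, 0, 0], [0, 0, 0.8], 1],
  [[0, 0, 0], [0, 0, 0.8], 1],
  [[0, 0, 0], [0, 0, 0.8], 1],
  [[0, 0, 0], [0, 0, 0.8], 1],
  [[0, 0, 0], [0, 0, 0.8], 1],
  [[0, 0, 0], [0, 0, 0], 1],
  [[0, 0, 0], [0, 0, 0], 1],
])

```text
t: 12.0
tcp_pos: [0.5715, -0.2067, 0.214]
tool_rot: [0.998, -0.06, 0.0, 0.0]
force: [-2.8, 1.1, 7.6]
finger_gap: 0.148
gripper_force: 79.4
```

play_rows([
  [[0, 0, 0], [0, 0, 0.7], 1],
  [[0, 0, 0], [0, 0, 0.7], 1],
  [[0, 0, 0], [0, 0, 0.7], 1],
  [[0, 0, 0], [0, 0, 0], 1],
  [[0, 0, 0], [0, 0, 0], 1],
])

```text
t: 12.42
tcp_pos: [0.5715, -0.2067, 0.2123]
tool_rot: [0.998, -0.06, 0.0, 0.0]
force: [-3.3, 1.4, 9.2]
finger_gap: 0.15
gripper_force: 79.7
```

Run:
```python
from h import *
s=sense();print(s["t"],s["tcp_pos"],yaw(s),s["force"],s["ft_torque"],s["q"])
p,d=snapshot("wrist");cv2.imwrite("pics/w4.png",p[100:400,150:490,::-1])
```

```text
12.4167 [ 0.57154367 -0.20670221  0.21230065] -6.884912539263991 [-3.28412173  1.40904752  9.2428288 ] [ 0.33219143  0.43371444 -0.03899301] [-5.30659099e-01  5.34799023e-01  1.50591058e+00 -6.17110421e-05
  1.09987258e+00  1.16032980e+00]
```

View pics/w4.png

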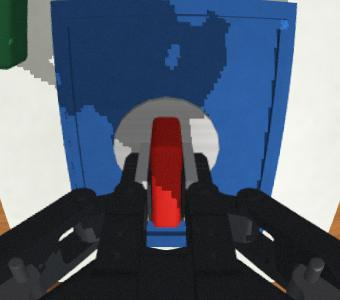

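play_rows([
  [[0, 0, 0], [0, 0, 0.8], 1],
  [[0, 0, -3], [0, 0, 0], 1],
  [[0, 0, -4], [0, 0, 0], 1],
  [[0, 0, -4], [0, 0, 0], 1],
  [[0, 0, -4], [0, 0, 0], 1],
])

```text
t: 12.88
tcp_pos: [0.573, -0.2072, 0.2121]
tool_rot: [0.997, 0.072, 0.002, 0.001]
force: [-0.0, 1.2, 9.6]
finger_gap: 0.149
gripper_force: 79.8
```

Run:
```python
from h import *
s=sense();print(s["t"],s["tcp_pos"],yaw(s),s["force"],s["ft_torque"],s["finger_gap"])
```

```text
12.8833 [ 0.57300285 -0.207157    0.21207187] 8.270600135661574 [-0.0150892   1.21543874  9.58240922] [ 0.2852556   0.16238575 -0.109999  ] 0.14872014295184569
```

play_rows([
  [[0, 0, -5], [0, 0, 0.3], 1],
  [[0, 0, -5], [0, 0, 0], 1],
  [[0, 0, -5], [0, 0, 0], 1],
  [[0, 0, -5], [0, 0, 0], 1],
])

```text
t: 13.22
tcp_pos: [0.5733, -0.207, 0.2119]
tool_rot: [0.97, 0.245, 0.002, 0.001]
force: [-0.0, 2.1, 10.1]
finger_gap: 0.147
gripper_force: 79.8
```

play_rows([
  [[0, 0, -5.5], [0, 0, 0], 1],
  [[0, 0, -5.5], [0, 0, 0], 1],
  [[0, 0, -5.5], [0, 0, 0], 1],
  [[0, 0, -5.5], [0, 0, 0], 1],
  [[0, 0, -5.5], [0, 0, 0], 1],
  [[0, 0, -5.5], [0, 0, 0], 1],
  [[0, 0, -5.5], [0, 0, 0], 1],
  [[0, 0, -5.5], [0, 0, 0], 1],
  [[0, 0, -5.5], [0, 0, 0], 1],
  [[0, 0, -5.5], [0, 0, 0], 1],
  [[0, 0, 0], [0, 0, 0], 1],
  [[0, 0, 0], [0, 0, 0], 1],
])

```text
t: 14.22
tcp_pos: [0.5732, -0.2071, 0.2119]
tool_rot: [0.748, 0.663, 0.001, 0.002]
force: [-0.3, 1.3, 9.8]
finger_gap: 0.15
gripper_force: 79.8
```

Run:
```python
from h import *
s=sense();print(s["t"],s["tcp_pos"],yaw(s),s["force"],s["ft_torque"],s["finger_gap"])
p,d=snapshot("wrist");cv2.imwrite("pics/w5.png",p[100:400,150:490,::-1])
```

```text
14.2167 [ 0.57322578 -0.20711117  0.21191991] 83.1266996533292 [-0.33169453  1.29541977  9.75157335] [0.3323591  0.16652161 0.03912839] 0.14978627914889553
```

View pics/w5.png

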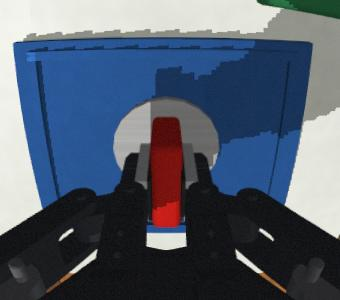

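play_rows([
  [[0, 0, 0], [0, -1.2, 0], 1],
  [[0, 0, 0], [0, 0, -0.5], 1],
  [[0, 0, 0], [0, 0, -0.5], 1],
  [[0, 0, 0], [0, 0, -0.5], 1],
  [[0, 0, 0], [0, 0, 0], 1],
  [[0, 0, 0], [0, 0, 0], 1],
])

```text
t: 14.77
tcp_pos: [0.5731, -0.2071, 0.2134]
tool_rot: [0.748, 0.663, 0.002, 0.003]
force: [2.3, 0.9, 8.9]
finger_gap: 0.153
gripper_force: 79.5
```

play_rows([
  [[0, 0, 0], [0, 0, -0.5], 1],
  [[0, 0, 0], [0, 0, -0.4], 1],
  [[0, 0, 0], [0, 0, 0], 1],
  [[0, 0, 0], [0, 0, 0], 1],
])

```text
t: 15.1
tcp_pos: [0.573, -0.2072, 0.2141]
tool_rot: [0.748, 0.663, 0.002, 0.003]
force: [2.8, 1.4, 7.3]
finger_gap: 0.153
gripper_force: 79.5
```

play_rows([
  [[0, 0, 0], [0, 0, -0.4], 1],
  [[0, 0, 0], [0, 0, -0.4], 1],
  [[0, 0, 0], [0, 0, 0], 1],
  [[0, 0, 0], [0, 0, 0], 1],
])

```text
t: 15.43
tcp_pos: [0.573, -0.2072, 0.2147]
tool_rot: [0.748, 0.663, 0.002, 0.003]
force: [2.4, 1.1, 7.2]
finger_gap: 0.148
gripper_force: 79.3
```

play_rows([
  [[0, 0, 0], [0, 0, -0.4], 1],
  [[0, 0, 0], [0, 0, -0.4], 1],
  [[0, 0, 0], [0, 0, 0], 1],
  [[0, 0, 0], [0, 0, 0], 1],
])

```text
t: 15.77
tcp_pos: [0.5729, -0.2072, 0.2154]
tool_rot: [0.748, 0.663, 0.002, 0.003]
force: [2.4, 0.8, 5.5]
finger_gap: 0.15
gripper_force: 79.2
```

play_rows([
  [[0, 0, 0], [0, 0, -0.4], 1],
  [[0, 0, 0], [0, 0, -0.2], 1],
  [[0, 0, 0], [0, 0, 0], 1],
  [[0, 0, 0], [0, 0, 0], 1],
])

```text
t: 16.1
tcp_pos: [0.5729, -0.2072, 0.2158]
tool_rot: [0.748, 0.663, 0.002, 0.003]
force: [4.9, 1.0, 5.2]
finger_gap: 0.151
gripper_force: 79.2
```

Run:
```python
from h import *
s=sense();print(s["t"],s["tcp_pos"],yaw(s),s["force"],s["ft_torque"],s["finger_gap"])
```

```text
16.1 [ 0.57286557 -0.20718801  0.21583518] 83.08384588099676 [4.9064555  0.99455744 5.20753229] [ 0.17979675 -0.51446236 -0.03656989] 0.15113987828817887
```

play_rows([
  [[0, 0, 0], [0, 0, -0.4], 1],
  [[0, 0, 0], [0, 0, 0], 1],
  [[0, 0, 0], [0, 0, 0], 1],
])

```text
t: 16.35
tcp_pos: [0.5719, -0.2073, 0.2158]
tool_rot: [0.748, 0.663, 0.001, 0.002]
force: [3.7, 0.5, 6.2]
finger_gap: 0.151
gripper_force: 78.9
```

Run:
```python
from h import *
s=sense();print(s["t"],s["tcp_pos"],yaw(s),s["force"],s["ft_torque"],s["finger_gap"])
```

```text
16.35 [ 0.57189259 -0.20727245  0.21578243] 83.1089947919265 [3.722624   0.46856089 6.18815742] [ 0.03089414 -0.52518894 -0.02316123] 0.1505965759835478
```

play_rows([
  [[0, 0, 0], [0, 0, -0.4], 1],
  [[0, 0, 0], [0, 0, 0], 1],
  [[0, 0, 0], [0, 0, 0], 1],
])

```text
t: 16.6
tcp_pos: [0.5711, -0.2072, 0.2158]
tool_rot: [0.748, 0.663, 0.0, 0.001]
force: [4.1, -1.1, 5.5]
finger_gap: 0.15
gripper_force: 79.0
```

play_rows([
  [[0, 0, 0], [0, 0, -0.4], 1],
  [[0, 0, 0], [0, 0, 0], 1],
  [[0, 0, 0], [0, 0, 0], 1],
])

```text
t: 16.85
tcp_pos: [0.5706, -0.2071, 0.2159]
tool_rot: [0.748, 0.663, 0.0, 0.001]
force: [3.8, -1.9, 5.5]
finger_gap: 0.151
gripper_force: 79.1
```

Run:
```python
from h import *
s=sense();print(s["t"],s["tcp_pos"],yaw(s),s["force"],s["ft_torque"],s["finger_gap"])
```

```text
16.85 [ 0.57063656 -0.20707831  0.21588035] 83.10721165506449 [ 3.81106137 -1.92026467  5.537429  ] [-0.21999381 -0.6041196  -0.02813298] 0.15144563830330918
```

play_rows([
  [[0, 0, 0], [0, 0, -1], 1],
  [[0, 0, 0], [0, 0, 0], 1],
  [[0, 0, 0], [0, 0, 0], 1],
  [[0, 0, 0], [0, 0, 0], 1],
  [[0, 0, 0], [0, 0, 0], 1],
])

```text
t: 17.27
tcp_pos: [0.5705, -0.207, 0.2159]
tool_rot: [0.748, 0.663, -0.0, 0.0]
force: [5.5, -3.3, 0.3]
finger_gap: 0.154
gripper_force: 78.7
```

Run:
```python
from h import *
s=sense();print(s["t"],s["tcp_pos"],yaw(s),s["force"],s["ft_torque"],s["finger_gap"])
c=get_calibration("wrist");p,d=snapshot("wrist");cv2.imwrite("pics/w6.png",cv2.resize(p[100:400,150:490,::-1],None,fx=2,fy=2))
# cover height relative to deck, via depth
f=200/np.tan(np.radians(c["vfov"])/2)
def z(u,v):
    q=np.array([u-c["cx"],v-c["cy"]]);r=np.hypot(*q);t=r/f
    D=np.median(d[v-3:v+4,u-3:u+4]); return (R.from_quat(c["attitude"]).apply(np.array([*(np.tan(t)*q/r),1])*D)+c["xyz"])[2]
print("cover",[z(*q).round(4) for q in((190,170),(250,170),(380,170),(420,170),(300,160))],"deck",[z(*q).round(4) for q in((200,110),(300,110),(350,115))])
```

```text
17.2667 [ 0.57053015 -0.20701663  0.21593067] 83.10680704200168 [ 5.47694506 -3.25268617  0.32419627] [-0.38038923 -0.95416269 -0.04350194] 0.15374625597198305
cover [np.float64(0.1959), np.float64(0.1935), np.float64(0.1935), np.float64(0.1937), np.float64(0.1939)] deck [np.float64(0.1804), np.float64(0.1803), np.float64(0.1802)]
```

play_rows([
  [[0, 0, 0], [0, 1, 0], 1],
  [[0, 0, 0], [0, 0, 0], 1],
  [[0, 0, 0], [0, 0, 0], 1],
])

```text
t: 17.57
tcp_pos: [0.5706, -0.207, 0.216]
tool_rot: [0.748, 0.663, -0.001, -0.0]
force: [3.1, -4.1, -1.0]
finger_gap: 0.148
gripper_force: 78.8
```

play_rows([
  [[0, 0, 0], [0, 0, 0], 0.8],
  [[0, 0, 0], [0, 0, 0], 0.7],
  [[0, 0, 0], [0, 0, 0], 0.6],
  [[0, 0, 0], [0, 0, 0], 0.5],
  [[0, 0, 0], [0, 0, 0], 0.5],
  [[0, 0, 0], [0, 0, 0], 0.5],
])

```text
t: 18.07
tcp_pos: [0.5709, -0.2063, 0.2165]
tool_rot: [0.748, 0.663, -0.0, -0.001]
force: [-0.9, 0.1, 0.3]
finger_gap: 0.5
gripper_force: 0.0
```

Run:
```python
from h import *
s=sense();print(s["t"],s["tcp_pos"],yaw(s),s["force"],s["ft_torque"],s["finger_gap"],s["gripper_force"])
```

```text
18.0667 [ 0.57087383 -0.20625412  0.21648112] 83.12436005784409 [-0.90443833  0.06359069  0.25547042] [-0.00665093 -0.00723674 -0.02858227] 0.5001929002619643 0.0
```

Released cleanly. Now I'll retreat and look.

play_rows([
  [[0, 0, 0], [0, 0, -3], 0.5],
  [[0, 0, 0], [0, 0, -8], 0.5],
  [[0, 0, 0], [0, 0, -15], 0.5],
  [[0, 0, 0], [0, 0, -20], 0.5],
  [[0, 0, 0], [0, 0, -25], 0.5],
  [[0, 0, 0], [0, 0, -25], 0.5],
  [[0, 0, 0], [0, 0, -15], 0.5],
  [[0, 0, 0], [-25, 0, 0], 0.5],
  [[0, 0, 0], [-30, 0, 0], 0.5],
  [[0, 0, 0], [-25, 0, 0], 0.5],
  [[0, 0, 0], [0, 0, 0], 0.5],
  [[0, 0, 0], [0, 0, 0], 0.5],
])

```text
t: 19.07
tcp_pos: [0.5613, -0.2873, 0.3282]
tool_rot: [0.749, 0.662, 0.0, 0.0]
force: [0.6, 0.0, 0.4]
finger_gap: 0.496
gripper_force: 0.0
```

Run:
```python
from h import *
s=sense();print(s["t"],s["tcp_pos"],yaw(s),s["force"])
c=get_calibration("wrist");p,d=snapshot("wrist");cv2.imwrite("pics/w7.png",p[:,:,::-1])
f=200/np.tan(np.radians(c["vfov"])/2)
v,u=np.mgrid[0:400,0:640];q=np.stack([u-c["cx"],v-c["cy"]],-1);r=np.hypot(q[...,0],q[...,1]);t=r/f
P=np.concatenate([np.tan(t)[...,None]*q/np.maximum(r,1e-6)[...,None],np.ones((400,640,1))],-1)*d[...,None]
P=R.from_quat(c["attitude"]).apply(P.reshape(-1,3)).reshape(400,640,3)+c["xyz"]
hsv=cv2.cvtColor(p,cv2.COLOR_RGB2HSV)
m=((hsv[...,0]<4)|(hsv[...,0]>175))&(hsv[...,1]>190)&(np.hypot(P[...,0]-.571,P[...,1]+.207)<.05)&(P[...,2]>.2)
T=P[m];zt=np.percentile(T[:,2],95);print("top z",zt,len(T));T=T[abs(T[:,2]-np.median(T[T[:,2]>zt-.004][:,2]))<.002]
print(cv2.minAreaRect(T[:,:2].astype(np.float32)*1000))
b=(abs(hsv[...,0].astype(int)-111)<12)&(hsv[...,1]>120)&(np.hypot(P[...,0]-.571,P[...,1]+.207)<.1)
print("cover z",np.median(P[b][:,2]))
```

```text
19.0667 [ 0.56132672 -0.28731349  0.3281836 ] 82.97436406197427 [0.61597727 0.03258501 0.41421796]
top z 0.23968972949274103 1092
((571.174560546875, -206.4027557373047), (43.825477600097656, 12.971275329589844), 83.22571563720703)
cover z 0.19389183211479566
```

View pics/w7.png

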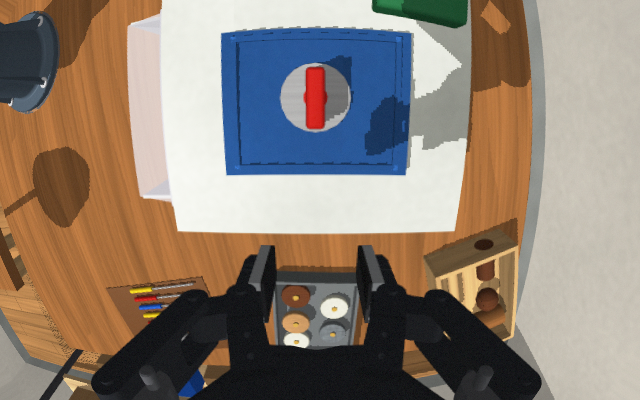

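The wrist view shows the bolt standing at (315,97), turned across the slot (83.2°) and about 5 mm from the opening's centre. The cover is held at 0.1939 m (the deck reads 0.1803), so it stays pulled down about 2.4 mm.

```bash
python3 -c "
from station import *
print(sign_off())"
```

```text
the job is handed in; nothing more can be done
None
```

The red T-bolt is locked across the bridge bar and released, the cover is held down about 2.4 mm by the last camera measurement, and the job is handed in; no verdict came back.

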